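# Fit the register frame and line up the tag stamp above its window

### The job

Get the tag stamping jig ready: lower the metal frame plate over the two locating pins of the plywood register base until it lies flush on the board, and let go of it. Then lift the inked hand stamp off its pad, carry it over the ink tins that stand in the way and stop with it hanging level about 10 mm above the plate, centred over the plate's window and square with it, so that its position can be checked before it is ever pressed. The stamp must not touch the plate or the base, the other things on the riser stay where they are, and the job finishes with you still holding the stamp there, quite still.

Things in the scene. Friction and masses are not known exactly. Their poses are not given: they have to be found in the camera images.
- riser: Fixed low platform on the table, 364 x 766 mm (x, y), grey top 75 mm above the table, crumpled paper underneath. Everything of this job stands on its top. Origin: under its centre, at table height.
- register_base: Fixed plywood board 176 x 150 x 18 mm (x, y, z), a paper tag lying on it. Origin: centre of its underside, on the riser; x and y along its sides, z up. Two steel locating pins stand on its top near the far (+x) edge, at x = +56, y = +50 and -50 mm: 10 mm thick, 26 mm tall, straight for the lowest 16 mm, then tapering to a 4 mm nose.
- seat (a point): Point on the register base's top face (18 mm above its underside), at the board's centre: the frame plate's origin comes to lie here when it is home, with the axes of plate and base parallel.
- frame_plate: Loose aluminium plate 150 x 140 x 8 mm (x, y, z), 0.3 kg, flat on the riser. Origin: centre of its underside; axes along its sides, z up. Near its +x edge a round hole 12 mm across at x = +56, y = +50 mm and a slot 12 (x) by 18 mm (y) at x = +56, y = -50 mm: they go over the pins of the same side. Centre of mass near x = +10, y = 0.
- lug (a point): Top centre of the plate's pull lug, by which it is gripped: an upright aluminium bar 36 mm (x) by 14 mm (y), 30 mm tall above the plate's top (plate frame: x = +27, y = 0, z = +38 mm).
- window (a point): Centre of the frame plate's rectangular through window, 58 mm (x) by 90 mm (y), at the height of the plate's top face (plate frame: x = -28, y = 0, z = +8 mm).
- stamp: Loose wooden hand stamp, 0.15 kg, standing upright on the ink pad. Origin: centre of the underside of its black rubber die, which is 46 x 78 x 4 mm (x, y, z); above it a mount 50 x 84 mm, up to 18 mm above the origin. Over the window its long side (y) lies along the window's long side (y), either way round.
- grip (a point): Top centre of the stamp's upright bar grip, 59 mm above the stamp's origin. The bar is 24 mm (stamp x) by 70 mm (stamp y) and rises 41 mm above the mount.
- ink_pad: Fixed open ink pad tin 84 x 116 x 13 mm (x, y, z), with its lid, 9 mm high, folded back flat on its +x side. Origin: centre of the tin's underside. The stamp stands on the pad inside the rim, 10 mm above the riser; the rim is 13 mm high.
- tin_front: Bystander: ink tin, 68 mm across, 70 mm tall, close beside the register base's -y side (its near half). Origin: centre of its underside.
- tin_back: Bystander: ink tin, 72 mm across, 74 mm tall, close beside the register base's -y side (its far half). Origin: centre of its underside.
- magnifier: Bystander: black stand magnifier, 36 mm across, 42 mm tall, behind the two tins. Origin: centre of its underside.
- carton: Bystander: small light packet 55 x 100 x 38 mm, at the back of the riser. Origin: centre of its underside.
- cards: Bystander: stack of blank cards 66 x 95 x 16 mm, at the back of the riser. Origin: centre of its underside.
- tape: Bystander: roll of black tape lying flat, 58 mm across, 19 mm tall, at the back of the riser. Origin: centre of its underside.
- pen: Bystander: black felt marker lying down, 138 mm long, 16 mm thick, at the back of the riser. Origin: centre of its underside.
- knife_blades: Bystander: small flat packet 32 x 60 x 14 mm, at the back of the riser. Origin: centre of its underside.

How it is judged:
By the outcome, as a careful person would: the job done as asked, in the order asked, and still so for the second after the job is handed in, while the arm keeps its last pose, push and grip.
It also fails if it takes over 58 s, if anything falls off the work surface, if the arm or the gripper's body presses on something with over 40 N, if the wrist force passes 120 N, or if a joint passes its speed limit or range.

### The arm

A 6-joint arm with a two-finger parallel gripper is mounted at the origin on a cart in front of the work surface, level with it; the furniture and walls round the work are solid. World frame = base frame: x ahead of the robot, y to its left, z up, the work surface at z = 0. Lengths are in m, angles in rad, forces in N, time in s.
With the tool pointing down it reaches from about 0.375 to 0.75 m from the base axis. Payload 9 kg.
Tool frame: the origin (TCP) lies at the very end of the fingers, on their centre line; the grasp point (between the pads) lies 19 mm behind it; z points along the fingers, y is the line along which they close (so a half turn about z gives the same grasp; the last joint's range is limited). The gripper opens to 85 mm and grips with 20 to 120 N. Pads are 22 mm wide; open, the fingers measure 114 mm over their backs; the gripper's body (76 mm by 85 mm) begins 54 mm behind the grasp point. The pads swing forward as they close: fully open they stand 13 mm farther back than shut.
Start: joints at [1.082, 0.104, 0.097, 1.564, 0, 1.353], TCP at [0.161, 0.578, 0.231] pointing down, gripper open.
Joint ranges: [-2.99, 2.99], [-0.84, 1.86], [-1.1, 1.16], [-1.84, 2.11], [-1.51, 1.56], [-3.14, 3.14]. Speed limits (rad/s): [2.22, 2.22, 2.57, 3.14, 3.14, 3.14].

### API

Orientations are given as a rotation vector (axis times angle).
In Python, from cell import arm, eyes gives the robot as it stands.
- The arm moves only by the tool move_arm, never from a script. Its argument "series" is a list of rows, each an object with "jaw": the finger opening in mm, from 0 to 85.4; "offset": the shift along the tool's x, y, z in mm, a list of three; "delta_rot": the turn, a rotation vector about the tool's x, y, z in degrees, a list of three. A call has 1 to 20 rows; each row is the pose to reach, as a shift and turn from the pose commanded when the call began, along the tool's axes at that moment; what a row does not reach only later rows make up. A row lasts 1/8 s, in which the tool goes at most 62.5 mm and 10.7 degrees, less where a joint would pass 70% of its speed; a pose out of reach is approached as far as the arm can. A call with a gripper value outside its range is refused whole. The fingers move at their own pace and stop on an object; "newtons" is the grip in N (left out, the last holds). Time passes only in rows, so rows that repeat a pose let the fingers close. It gives the time, the measured TCP pose, the force, the opening and the grip force at its end, in the units of the state.
- arm.read_state(): the state, without advancing time (a new reading comes with each control period).
- eyes.grab_frame(name): name is "side" or "top"; returns (picture, depth): 400x640x3 uint8, red, green, blue; 400x640 float32, m along the optical axis (not along the pixel's ray), 0 where there is no reading.
- eyes.camera_params(name): a dict with "camera_matrix" (3x3 intrinsics, pixels), "R" (3x3) and "t" (3): a world point X has camera coordinates R X + t. Camera axes: x right, y down, z forward; pixel columns grow to the right and rows downward; lengths in m; the calibration is good to about 2 mm. A picture is of the moment at which its call begins. camera_params takes no time and is no camera call.
- arm.job_done(): hands the job in; it is judged then, once.
The state is a dict: "t": time; "q": joint angles; "joint_vel": joint speeds; "joint_efforts": joint torques, N m; "ee_pos": TCP position; "tcp_rot": TCP orientation; "contact_force": force on the tool from outside, world axes, zero at the start; "ft_torque": the same for the moment, N m; "gripper_width": finger opening in m; "gripper_force": force on a finger pad.
Only numpy, scipy, OpenCV 4.12 (cv2) and the standard library are available. Lean on these libraries where they do the work, as an engineer would, in place of code of your own. Each camera call takes 0.05 s, during which the arm holds its last target. There are 200 camera calls.

## Working session

There is one attempt and no reset: what is moved stays moved. The work goes in short steps, Python scripts to look and compute and a tool call to move; the robot and the scene stay as the last step left them, time stands still between calls to the robot, and variables do not carry over. Pictures are saved under pics/ and viewed, at most 12 in all, crops included, and the job is handed in when it is done.

Besides the shell and the picture viewer there is one more tool, called by a JSON object that holds its "api" and its "payload". move_arm: Moves the arm, as the interface text tells. Its arguments: {"type":"object","properties":{"series":{"type":"array"},"newtons":{"type":"number"}},"required":["series"]}

```bash
ls; mkdir -p pics
python3 - <<'E'
from cell import arm, eyes
import cv2,numpy as np
for n in("top","side"):
    p,d=eyes.grab_frame(n); cv2.imwrite(f"pics/{n}0.png",p[:,:,::-1]); np.savez(f"pics/{n}0.npz",p=p,d=d)
    c=eyes.camera_params(n); print(n,np.round(c["camera_matrix"],1).tolist(),np.round(-c["R"].T@c["t"],3),np.round(c["R"],3).tolist())
s=arm.read_state();print(s)
E
```

```text
pics
top [[443.3, 0.0, 316.7], [0.0, 443.3, 198.2], [0.0, 0.0, 1.0]] [0.558 0.015 1.287] [[-0.006, -1.0, 0.009], [-0.999, 0.006, -0.042], [0.042, -0.01, -0.999]]
side [[385.6, 0.0, 319.2], [0.0, 385.6, 197.8], [0.0, 0.0, 1.0]] [1.24  0.219 0.717] [[-0.335, 0.942, -0.002], [0.635, 0.225, -0.739], [-0.696, -0.249, -0.674]]
{'t': 0.1, 'q': array([1.08228287e+00, 1.04641518e-01, 9.66021816e-02, 1.56390125e+00,
       1.48914665e-05, 1.35312261e+00]), 'joint_vel': array([ 4.73495886e-05, -3.00454842e-03,  1.30214762e-03,  1.43290160e-03,
       -1.01198502e-03, -2.82595621e-04]), 'joint_efforts': array([ 6.89835651e-03, -5.58205676e+01,  5.04721534e+01,  1.30538642e-02,
       -2.16375065e-04,  1.77473940e-06]), 'ee_pos': array([0.16036266, 0.57788591, 0.2306293 ]), 'tcp_rot': array([-4.24079593e-01, -3.11242418e+00,  1.67820177e-03]), 'contact_force': array([-0.76922341,  0.68197783, -0.01343034]), 'ft_torque': array([ 0.0412802 ,  0.01274789, -0.03374076]), 'gripper_force': 0.0, 'gripper_width': 0.08530598761451828}
```

View pics/top0.png

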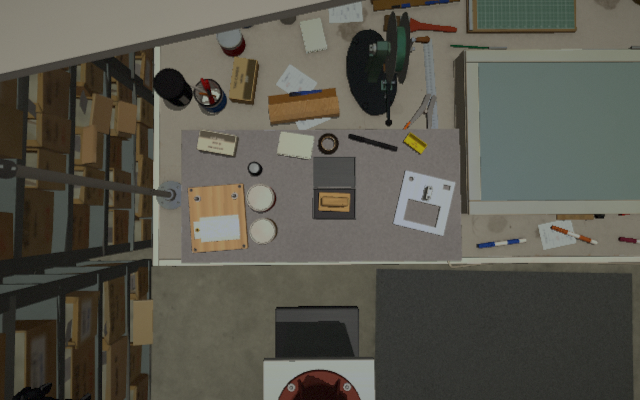

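View pics/side0.png

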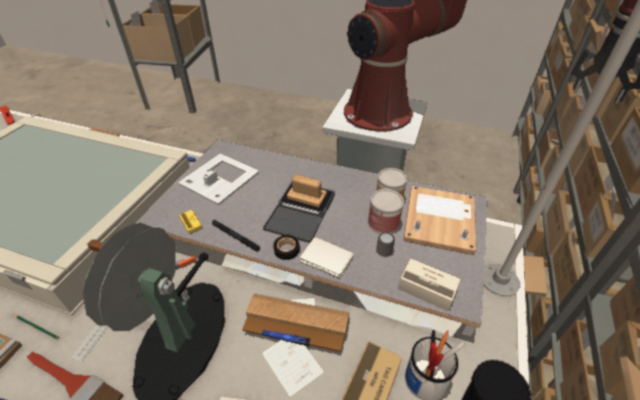

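The top view shows the plate at about (425,203), the stamp on its pad at (334,203), the tins at (261,197) and (262,231), and the base at (217,217). The side view agrees. Next I'll measure with masks.

```bash
cat > h.py <<'E'
import numpy as np,cv2
from cell import arm,eyes
from scipy.spatial.transform import Rotation as Ro
def ray(n,uv,z):
    c=eyes.camera_params(n);uv=np.atleast_2d(np.asarray(uv,float))
    d=np.c_[uv,np.ones(len(uv))]@np.linalg.inv(c["camera_matrix"]).T@c["R"]
    o=-c["R"].T@c["t"]
    return o+d*((np.broadcast_to(z,len(uv))-o[2])/d[:,2])[:,None]
def proj(n,X):
    c=eyes.camera_params(n);p=(np.atleast_2d(X)@c["R"].T+c["t"])@c["camera_matrix"].T
    return p[:,:2]/p[:,2:]
def rect(n,mask,z):
    "largest contour -> metric minAreaRect on plane z: centre, sizes, angle(deg), area"
    cs,_=cv2.findContours(mask.astype(np.uint8),cv2.RETR_EXTERNAL,cv2.CHAIN_APPROX_NONE)
    k=max(cs,key=cv2.contourArea)[:,0]
    P=ray(n,k,z)[:,:2]
    return cv2.minAreaRect((P*1000).astype(np.float32)),k
def snap(name):
    p,d=eyes.grab_frame(name);return p,d
def show(p,box,f,name):
    x0,y0,x1,y1=box;cv2.imwrite(name,cv2.resize(p[y0:y1,x0:x1,::-1],None,fx=f,fy=f,interpolation=cv2.INTER_CUBIC))
E
python3 - <<'E'
from h import *
P=np.load("pics/top0.npz");p=P["p"];S=np.load("pics/side0.npz");ps=S["p"]
hsv=cv2.cvtColor(p,cv2.COLOR_RGB2HSV).astype(int)
def box(m,x0,y0,x1,y1):
    o=np.zeros_like(m);o[y0:y1,x0:x1]=m[y0:y1,x0:x1];return o
m=box((hsv[...,2]>165)&(hsv[...,1]<40),385,160,462,245);r,k=rect("top",m,.083);print("plate",r,k.min(0),k.max(0))
# window: hole inside
m2=cv2.drawContours(np.zeros(m.shape,np.uint8),[k[:,None]],-1,1,-1).astype(bool)&~m
cs,_=cv2.findContours(m2.astype(np.uint8),cv2.RETR_EXTERNAL,cv2.CHAIN_APPROX_NONE)
for c in cs:
    if cv2.contourArea(c)>3: print("hole",cv2.minAreaRect((ray("top",c[:,0],.083)[:,:2]*1000).astype(np.float32)))
print("grey",hsv[150,300],hsv[250,300])
m=box((hsv[...,1]>60)|(hsv[...,2]>170),184,175,248,256);r,k=rect("top",m,.093);print("base",r,k.min(0),k.max(0))
m=box((hsv[...,1]>80)&(hsv[...,2]>90),312,185,358,222);r,k=rect("top",m,.103);print("stamp",r,k.min(0),k.max(0))
show(p,(385,160,465,245),7,"pics/c1.png")
show(np.hstack([p[170:260,180:285],p[170:260,300:370]]),(0,0,175,90),4.5,"pics/c2.png")
D=P["d"]
for n,u in dict(lug=(428,192),plate=(440,215),stamp=(334,202),base=(230,190),tf=(262,231),tb=(260,197),ris=(300,240)).items():
    c=eyes.camera_params("top");d=D[u[1],u[0]];X=c["R"].T@(np.linalg.inv(c["camera_matrix"])@[u[0],u[1],1]*d-c["t"]);print(n,X.round(4))
E
```

```text
plate ((595.9560546875, -289.2392272949219), (135.87103271484375, 146.60533142089844), 76.10507202148438) [394 171] [454 234]
hole ((591.465087890625, -288.5655212402344), (95.67156982421875, 110.88377380371094), 76.15259552001953)
hole ((661.85009765625, -254.22817993164062), (14.624972343444824, 14.741791725158691), 62.98611831665039)
grey [ 35  28 162] [ 13  21 107]
base ((558.526611328125, 269.50140380859375), (176.09710693359375, 151.57652282714844), 4.269514560699463) [188 183] [247 252]
stamp ((599.94873046875, -42.71742248535156), (82.99364471435547, 50.390830993652344), 86.92062377929688) [318 192] [349 211]
lug [ 0.6227 -0.2926  0.1137]
plate [ 0.5615 -0.3323  0.0831]
stamp [ 0.5966 -0.041   0.1453]
base [0.6325 0.2368 0.0904]
tf [0.5229 0.1454 0.1366]
tb [0.6105 0.1494 0.1463]
ris [0.4961 0.0489 0.0787]
```

View pics/c1.png

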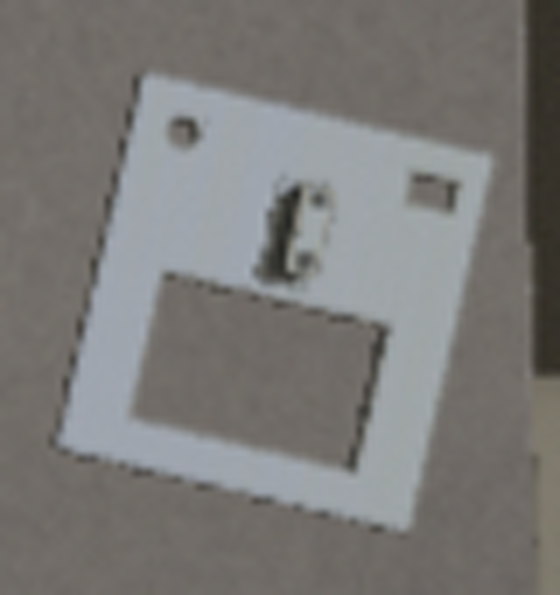

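View pics/c2.png

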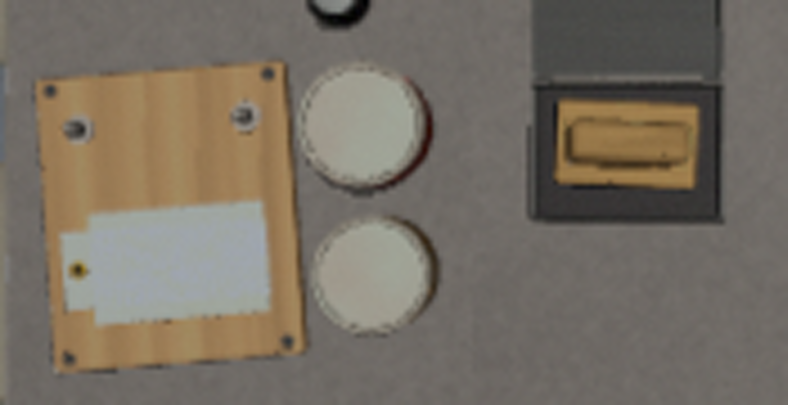

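Crop 1 shows the plate yawed about -14°, with the hole at upper left and the slot at upper right. Crop 2 shows the base yawed about +4°, with its pins towards the top, and the stamp at about -3°. The sizes match the given ones. I'll compute the first move.

```bash
cat >> h.py <<'E'
def Rdown(psi):  # psi=direction of tool x, deg, tool z down
    return (Ro.from_euler('z',psi,degrees=True)*Ro.from_euler('x',180,degrees=True))
def to(pos_mm,psi,s=None):
    s=s or arm.read_state();R0=Ro.from_rotvec(s["tcp_rot"])
    o=R0.inv().apply(np.array(pos_mm)-1000*s["ee_pos"]);d=(R0.inv()*Rdown(psi)).as_rotvec(degrees=True)
    print("offset",o.round(1).tolist(),"rot",d.round(2).tolist(),"dist",np.linalg.norm(o).round())
E
python3 -c "
from h import *
to((617.3,-294.5,200),166.1);to((617.3,-294.5,140),166.1);to((617.3,-294.5,87),166.1)"
```

```text
offset [-673.7, -718.3, 31.3] rot [-0.06, -0.02, -1.62] dist 985.0
offset [-673.7, -718.2, 91.3] rot [-0.06, -0.02, -1.62] dist 989.0
offset [-673.7, -718.2, 144.3] rot [-0.06, -0.02, -1.62] dist 995.0
```

{"api": "move_arm", "payload": {"series": [{"jaw": 60,"offset": [-674,-718,31],"delta_rot": [0,0,-1.6]},{"jaw": 60,"offset": [-674,-718,31],"delta_rot": [0,0,-1.6]},{"jaw": 60,"offset": [-674,-718,31],"delta_rot": [0,0,-1.6]},{"jaw": 60,"offset": [-674,-718,31],"delta_rot": [0,0,-1.6]},{"jaw": 60,"offset": [-674,-718,31],"delta_rot": [0,0,-1.6]},{"jaw": 60,"offset": [-674,-718,31],"delta_rot": [0,0,-1.6]},{"jaw": 60,"offset": [-674,-718,31],"delta_rot": [0,0,-1.6]},{"jaw": 60,"offset": [-674,-718,31],"delta_rot": [0,0,-1.6]},{"jaw": 60,"offset": [-674,-718,31],"delta_rot": [0,0,-1.6]},{"jaw": 60,"offset": [-674,-718,31],"delta_rot": [0,0,-1.6]},{"jaw": 60,"offset": [-674,-718,31],"delta_rot": [0,0,-1.6]},{"jaw": 60,"offset": [-674,-718,31],"delta_rot": [0,0,-1.6]},{"jaw": 60,"offset": [-674,-718,31],"delta_rot": [0,0,-1.6]},{"jaw": 60,"offset": [-674,-718,31],"delta_rot": [0,0,-1.6]},{"jaw": 60,"offset": [-674,-718,31],"delta_rot": [0,0,-1.6]},{"jaw": 60,"offset": [-674,-718,31],"delta_rot": [0,0,-1.6]},{"jaw": 60,"offset": [-674,-718,31],"delta_rot": [0,0,-1.6]},{"jaw": 60,"offset": [-674,-718,31],"delta_rot": [0,0,-1.6]}]}}

```text
t: 2.35
ee_pos: [0.6176, -0.2935, 0.1998]
tcp_rot: [-0.38, -3.117, -0.001]
contact_force: [0.1, 1.1, 0.5]
gripper_width: 0.0599
gripper_force: 0.0
```

```bash
python3 -c "
from h import *
s=arm.read_state();print(s['t'],s['ee_pos'],s['q'],s['gripper_width'])
to((617.3,-294.5,200),166.1);to((617.3,-294.5,86.5),166.1)"
```

```text
2.35 [ 0.61758627 -0.29349656  0.1997548 ] [-6.34446997e-01  3.65251301e-01  3.38196532e-01  1.54501970e+00
  2.67946779e-04 -3.91578772e-01] 0.05986888462155465
offset [0.0, -1.0, -0.2] rot [0.04, -0.06, -0.02] dist 1.0
offset [-0.1, -1.1, 113.3] rot [0.04, -0.06, -0.02] dist 113.0
```

{"api": "move_arm", "payload": {"series": [{"jaw": 50,"offset": [0,-1,45],"delta_rot": [0,0,0]},{"jaw": 50,"offset": [0,-1,85],"delta_rot": [0,0,0]},{"jaw": 50,"offset": [0,-1,105],"delta_rot": [0,0,0]},{"jaw": 50,"offset": [0,-1,112],"delta_rot": [0,0,0]},{"jaw": 50,"offset": [0,-1,113],"delta_rot": [0,0,0]},{"jaw": 25,"offset": [0,-1,113],"delta_rot": [0,0,0]},{"jaw": 8,"offset": [0,-1,113],"delta_rot": [0,0,0]},{"jaw": 8,"offset": [0,-1,113],"delta_rot": [0,0,0]},{"jaw": 8,"offset": [0,-1,113],"delta_rot": [0,0,0]},{"jaw": 8,"offset": [0,-1,113],"delta_rot": [0,0,0]},{"jaw": 8,"offset": [0,-1,113],"delta_rot": [0,0,0]}], "newtons": 70}}

```text
t: 3.72
ee_pos: [0.6183, -0.2953, 0.0887]
tcp_rot: [0.38, 3.117, -0.001]
contact_force: [-0.4, -0.4, 6.0]
gripper_width: 0.0126
gripper_force: 70.6
```

{"api": "move_arm", "payload": {"series": [{"jaw": 8,"offset": [0,0,-5],"delta_rot": [0,0,0]},{"jaw": 8,"offset": [0,0,-20],"delta_rot": [0,0,0]},{"jaw": 8,"offset": [0,0,-50],"delta_rot": [0,0,0]},{"jaw": 8,"offset": [0,0,-90],"delta_rot": [0,0,0]},{"jaw": 8,"offset": [0,0,-130],"delta_rot": [0,0,0]},{"jaw": 8,"offset": [0,0,-140],"delta_rot": [0,0,0]},{"jaw": 8,"offset": [0,0,-140],"delta_rot": [0,0,0]}]}}

```text
t: 4.6
ee_pos: [0.6178, -0.2951, 0.2272]
tcp_rot: [0.381, 3.118, -0.0]
contact_force: [0.2, 0.7, -4.3]
gripper_width: 0.0125
gripper_force: 69.4
```

```bash
python3 -c "
from h import *
s=arm.read_state();print(s['t'],s['ee_pos'],s['q'],s['gripper_width'],s['contact_force'],s['ft_torque'])
p,d=snap('side');cv2.imwrite('pics/side1.png',p[:,:,::-1]);show(p,(150,80,330,215),4.4,'pics/c3.png')
to((580.4,271.1,240),184.27)"
```

```text
4.6 [ 0.61779908 -0.29506188  0.22716284] [-6.36051019e-01  3.73068834e-01  3.97529794e-01  1.59486947e+00
  8.30445735e-05 -3.93184932e-01] 0.012466294540290258 [ 0.17537841  0.65989706 -4.27626982] [-0.04780438 -0.10150185 -0.00070863]
offset [172.0, 540.3, -13.6] rot [0.06, -0.08, -18.19] dist 567.0
```

View pics/c3.png

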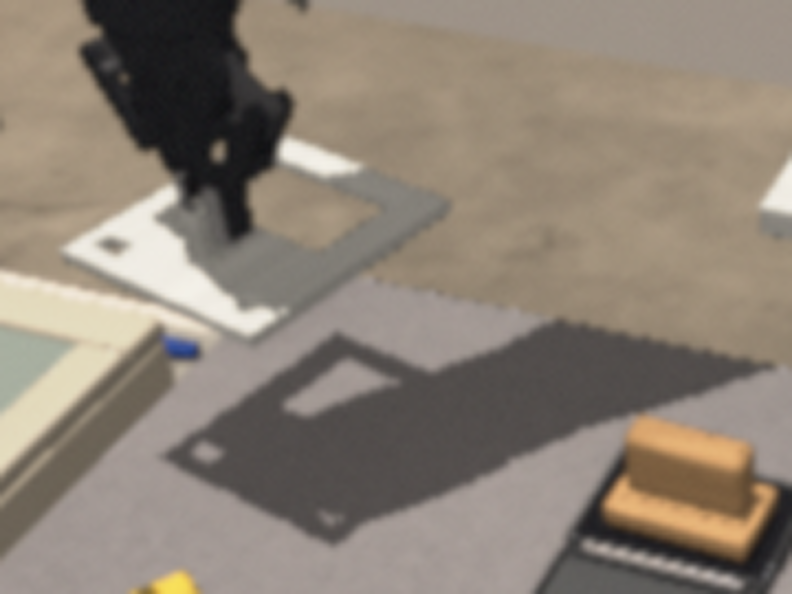

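The plate hangs roughly level, with its corners in the crop at (65,250), (248,340) and (448,203). I'll check the predicted corners against these and move over the base.

```bash
python3 -c "
from h import *
a=np.radians(-13.9);R=np.array([[np.cos(a),-np.sin(a)],[np.sin(a),np.cos(a)]])
c=np.array([[75,-70],[75,70],[-75,70],[-75,-70]])@R.T+[595.5,-289]
print((proj('side',np.c_[c,[221.5]*4]/1000)-[150,80])*4.4)
print((proj('side',np.c_[c,[213.5]*4]/1000)-[150,80])*4.4)
"
```

```text
[[ 56.45031517 249.1006567 ]
 [246.91925705 336.32002053]
 [448.16821446 199.80505662]
 [263.8822043  128.71560734]]
[[ 60.61202873 261.90996751]
 [250.14061109 349.44174811]
 [449.90519978 212.41630407]
 [266.52385387 140.98516702]]
```

{"api": "move_arm", "payload": {"series": [{"jaw": 8,"offset": [4,12,-13],"delta_rot": [0,0,0]},{"jaw": 8,"offset": [15,45,-13],"delta_rot": [0,0,-1]},{"jaw": 8,"offset": [30,95,-13],"delta_rot": [0,0,-4]},{"jaw": 8,"offset": [48,150,-13],"delta_rot": [0,0,-7]},{"jaw": 8,"offset": [65,205,-13],"delta_rot": [0,0,-10]},{"jaw": 8,"offset": [83,260,-13],"delta_rot": [0,0,-13]},{"jaw": 8,"offset": [100,315,-13],"delta_rot": [0,0,-15]},{"jaw": 8,"offset": [118,370,-13],"delta_rot": [0,0,-17]},{"jaw": 8,"offset": [135,425,-13],"delta_rot": [0,0,-18.2]},{"jaw": 8,"offset": [150,470,-13],"delta_rot": [0,0,-18.2]},{"jaw": 8,"offset": [160,505,-13],"delta_rot": [0,0,-18.2]},{"jaw": 8,"offset": [168,528,-13],"delta_rot": [0,0,-18.2]},{"jaw": 8,"offset": [172,540,-13],"delta_rot": [0,0,-18.2]},{"jaw": 8,"offset": [172,540,-13],"delta_rot": [0,0,-18.2]},{"jaw": 8,"offset": [172,540,-13],"delta_rot": [0,0,-18.2]}]}}

```text
t: 6.52
ee_pos: [0.5806, 0.2697, 0.2403]
tcp_rot: [0.116, -3.139, 0.0]
contact_force: [0.4, 0.3, -3.0]
gripper_width: 0.0125
gripper_force: 69.2
```

```bash
python3 -c "
from h import *
s=arm.read_state();print(s['t'],s['ee_pos'],s['tcp_rot'],s['q'],s['gripper_width'],s['contact_force'],s['ft_torque'])
p,d=snap('side');q,e=snap('top');cv2.imwrite('pics/side2.png',p[:,:,::-1]);cv2.imwrite('pics/top2.png',q[:,:,::-1])
a=cv2.resize(p[130:270,380:510],None,fx=3,fy=3,interpolation=2);b=cv2.resize(q[150:270,160:280],None,fx=3.3,fy=3.3,interpolation=2)
H=max(a.shape[0],b.shape[0]);o=np.zeros((H,a.shape[1]+b.shape[1],3),np.uint8);o[:a.shape[0],:a.shape[1]]=a;o[:b.shape[0],a.shape[1]:]=b
cv2.imwrite('pics/c4.png',o[:,:,::-1]);print(o.shape)"
```

```text
6.525 [0.58061564 0.26973871 0.24026334] [ 1.16295304e-01 -3.13925636e+00  4.68729523e-04] [ 2.31190481e-01  2.32735086e-01  2.55377232e-01  1.59367550e+00
 -2.57526024e-04  1.57133388e-01] 0.012480810725007436 [ 0.38831824  0.2650651  -3.00290254] [-0.02597531 -0.00637613  0.01322645]
(420, 786, 3)
```

View pics/c4.png

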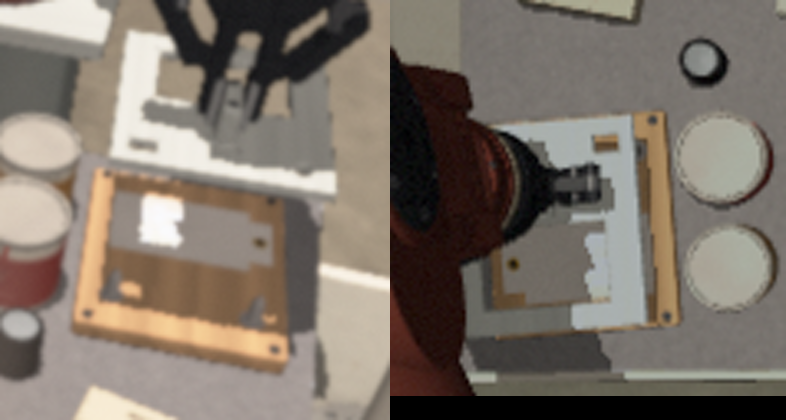

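The left half (side view) shows the plate level over the base, with its near edge from (110,165) to (335,178) and pins at about (110,288) and (258,310). The right half (top view) shows it about square with the board. I'll cross-check the pin positions in both original views against the base fit.

Run:
```python
from h import *
t=np.load("pics/top0.npz")["p"];s=np.load("pics/side0.npz")["p"]
yaw=4.27;a=np.radians(yaw);R=np.array([[np.cos(a),-np.sin(a)],[np.sin(a),np.cos(a)]])
B=np.array([558.5,269.5])
pin=np.array([[56,50],[56,-50]])@R.T+B
print("pins pred",pin.round(1))
for n,im,z in(("top",t,.106),("side",s,.106)):
    hsv=cv2.cvtColor(im,cv2.COLOR_RGB2HSV).astype(int)
    for q in pin:
        u0=proj(n,[*q/1000,.106])[0];ua=proj(n,[*q/1000,.093])[0];ub=proj(n,[*q/1000,.119])[0]
        x,y=u0.round().astype(int);w=9
        m=(hsv[y-w:y+w+1,x-w:x+w+1,1]<75).astype(np.uint8)
        N,L,st,ce=cv2.connectedComponentsWithStats(m)
        print(n,"pred",u0.round(1),"base",ua.round(1),"nose",ub.round(1))
        for i in range(1,N):
            if 3<st[i,4]<150: 
                c=ce[i]+[x-w,y-w];print("   blob",c.round(1),st[i].tolist(),"->",(ray(n,c,.106)[0,:2]*1000).round(1),"top row", st[i,1]+y-w,"bottom",st[i,1]+st[i,3]-1+y-w)
# base corners in both views by wood mask + polygon
for n,im,b in(("top",t,(184,175,250,257)),("side",s,(400,180,482,256))):
    hsv=cv2.cvtColor(im,cv2.COLOR_RGB2HSV).astype(int)
    c4=np.array([[88,75],[88,-75],[-88,-75],[-88,75]])@R.T+B
    print(n,"pred top corners",proj(n,np.c_[c4,[93]*4]/1000).round(1).tolist())
    g=cv2.cvtColor(im,cv2.COLOR_RGB2GRAY);x0,y0,x1,y1=b
    m=np.zeros(g.shape,np.uint8);m[y0:y1,x0:x1]=((hsv[...,1]>60)|(hsv[...,2]>185))[y0:y1,x0:x1]
    cs,_=cv2.findContours(m,cv2.RETR_EXTERNAL,cv2.CHAIN_APPROX_NONE);k=max(cs,key=cv2.contourArea)
    print(" poly",cv2.approxPolyDP(cv2.convexHull(k),3,True)[:,0].tolist())
    # edge-line fits: hull points nearest each pred edge
    e=proj(n,np.c_[c4,[93]*4]/1000)
    for i in range(4):
        A,C=e[i],e[(i+1)%4];d=(C-A)/np.linalg.norm(C-A);nn=np.array([-d[1],d[0]])
        pr=(k[:,0]-A);tt=pr@d;dd=pr@nn;sel=(tt>8)&(tt<np.linalg.norm(C-A)-8)&(abs(dd)<5)
        if sel.sum()>5:
            f=np.polyfit(tt[sel],dd[sel],1);print("  edge",i,"mean off px",dd[sel].mean().round(2),"slope deg",np.degrees(f[0]).round(2),"n",nn.round(2))
```

```text
pins pred [[610.6 323.5]
 [618.1 223.8]]
top pred [196.2 198. ] base [197.5 198.3] nose [194.9 197.8]
   blob [187.3 199.5] [0, 0, 2, 19, 28] -> [607.  347.1] top row 189 bottom 207
   blob [190.5 189.5] [3, 0, 2, 2, 4] -> [633.5 338.8] top row 189 bottom 190
   blob [197.1 198.1] [7, 6, 7, 7, 38] -> [610.4 321.3] top row 195 bottom 201
top pred [233.8 195. ] base [234.7 195.3] nose [232.9 194.8]
   blob [239.  186.2] [13, 0, 3, 2, 4] -> [641.4 210. ] top row 186 bottom 187
   blob [234.  195.2] [6, 6, 7, 7, 38] -> [617.5 223.2] top row 192 bottom 198
side pred [464.7 233. ] base [463.2 237. ] nose [466.3 228.8]
   blob [464.2 234.8] [4, 5, 8, 11, 58] -> [616.5 322.9] top row 229 bottom 239
side pred [417.2 224.1] base [416.2 228.1] nose [418.2 219.9]
   blob [416.9 225.9] [5, 5, 8, 11, 56] -> [623.9 224.2] top row 220 bottom 230
top pred top corners [[187.4, 187.2], [243.0, 182.7], [247.9, 248.0], [191.9, 252.6]]
 poly [[242, 183], [248, 246], [193, 252], [188, 188]]
  edge 0 mean off px 0.47 slope deg -0.15 n [0.08 1.  ]
  edge 1 mean off px 0.16 slope deg 0.02 n [-1.    0.07]
  edge 2 mean off px 0.51 slope deg 0.27 n [-0.08 -1.  ]
  edge 3 mean off px 0.18 slope deg 0.24 n [ 1.   -0.07]
side pred top corners [[475.7, 250.5], [403.2, 236.4], [410.9, 185.3], [473.8, 195.9]]
 poly [[412, 186], [474, 197], [472, 254], [404, 240]]
  edge 0 mean off px -3.87 slope deg 0.16 n [ 0.19 -0.98]
  edge 1 mean off px 0.36 slope deg 0.13 n [0.99 0.15]
  edge 2 mean off px 0.03 slope deg -0.2 n [-0.17  0.99]
  edge 3 mean off px 0.2 slope deg -0.28 n [-1.    0.03]
```

```bash
cat >> h.py <<'E'
def edges(n,im,c4,box,msk):
    x0,y0,x1,y1=box;m=np.zeros(im.shape[:2],np.uint8);m[y0:y1,x0:x1]=msk[y0:y1,x0:x1]
    k=np.vstack(cv2.findContours(m,cv2.RETR_EXTERNAL,cv2.CHAIN_APPROX_NONE)[0]);e=proj(n,c4)
    for i in range(4):
        A,C=e[i],e[(i+1)%4];d=(C-A)/np.linalg.norm(C-A);nn=np.array([-d[1],d[0]]);pr=k[:,0]-A;tt=pr@d;dd=pr@nn
        sel=(tt>5)&(tt<np.linalg.norm(C-A)-5)&(abs(dd)<4)
        if sel.sum()>5:
            f=np.polyfit(tt[sel],dd[sel],1);print(n,"edge",i,"n",sel.sum(),"off",np.median(dd[sel]).round(2),"slope",np.degrees(f[0]).round(2),"normal",nn.round(2),"mm/px",(1000*np.linalg.norm(ray(n,A+nn,c4[0,2])-ray(n,A,c4[0,2]))).round(2))
def corners(tool,psi,z,gx=23.1,gy=-.3,h=(75,70)):
    a=np.radians(psi);R=np.array([[np.cos(a),-np.sin(a)],[np.sin(a),np.cos(a)]])
    c=np.array(tool)-R@[gx,gy];hx,hy=h
    print("centre",c.round(1));return np.c_[np.array([[hx,hy],[hx,-hy],[-hx,-hy],[-hx,hy]])@R.T+c,[z]*4]/1000
E
python3 - <<'E'
from h import *
s=arm.read_state();R=Ro.from_rotvec(s["tcp_rot"]).as_matrix();psi=np.degrees(np.arctan2(R[1,0],R[0,0]))-180;print(psi%360)
c=corners(1000*s["ee_pos"][:2],psi,234.6)
for n,b in(("top",(180,170,245,262)),("side",(405,125,500,200))):
    im=cv2.imread(f"pics/{n}2.png")[:,:,::-1].copy();h=cv2.cvtColor(im,cv2.COLOR_RGB2HSV).astype(int)
    print(proj(n,c).round(1).tolist())
    m=(h[...,2]>165)&(h[...,1]<45)
    edges(n,im,c,b,m)
E
```

```text
4.21628276259969
centre [557.7 268.2]
[[173.6, 188.7], [232.6, 184.1], [237.2, 247.3], [177.8, 252.1]]
top edge 0 n 40 off 1.1 slope -0.93 normal [0.08 1.  ] mm/px 2.38
top edge 1 n 53 off 0.91 slope -0.18 normal [-1.    0.07] mm/px 2.37
top edge 2 n 19 off 0.65 slope 4.61 normal [-0.08 -1.  ] mm/px 2.35
[[492.6, 195.2], [416.6, 182.5], [422.3, 140.4], [488.7, 150.1]]
side edge 0 n 68 off 0.43 slope 0.59 normal [ 0.17 -0.99] mm/px 3.02
side edge 1 n 32 off -0.6 slope 0.24 normal [0.99 0.14] mm/px 1.89
side edge 2 n 13 off -0.66 slope 20.96 normal [-0.14  0.99] mm/px 4.02
side edge 3 n 7 off 0.87 slope -49.93 normal [-1.    0.09] mm/px 2.26
```

Run:
```python
from h import *
p,d=snap("side");c=eyes.camera_params("side")
v,u=np.mgrid[125:205,405:500];u=u.ravel();v=v.ravel();D=d[v,u];ok=D>0
X=((np.c_[u,v,np.ones(len(u))]@np.linalg.inv(c["camera_matrix"]).T)*D[:,None]-c["t"])@c["R"]
h=cv2.cvtColor(p,cv2.COLOR_RGB2HSV).astype(int)[v,u]
a=np.radians(4.25);L=(X[:,:2]-[.5577,.2682])@np.array([[np.cos(a),-np.sin(a)],[np.sin(a),np.cos(a)]])
k=ok&(abs(X[:,2]-.235)<.018)&(h[:,1]<45)&(abs(L[:,1])<.066)&(abs(L[:,0])<.07)&~((abs(L[:,1])<.03)&(L[:,0]>0))
for _ in range(3):
    A=np.c_[L[k],np.ones(k.sum())];f=np.linalg.lstsq(A,X[k,2],rcond=None)[0]
    r=X[:,2]-np.c_[L,np.ones(len(L))]@f;k&=abs(r)<.006
print(k.sum(),"slope deg",np.degrees(f[:2]),"z centre",f[2],r[k].std())
# extents from depth of plate-height points
k2=ok&(abs(r)<.005)&(h[:,1]<45)
print(np.percentile(L[k2]*1000,[.5,2,50,98,99.5],axis=0).round(1).tolist())
# column profile across the front edge
im=cv2.cvtColor(p,cv2.COLOR_RGB2GRAY);print("pred front edge row at cols 430,470:",184.7,191.4)
for x in(425,432,465,475):print(x,im[176:202,x].tolist())
```

```text
1220 slope deg [-0.00564098  0.05066868] z centre 0.23512059949357636 0.0012110755017638126
[[-75.4, -70.4], [-69.3, -68.9], [32.5, -1.6], [73.1, 67.2], [74.2, 68.7]]
pred front edge row at cols 430,470: 184.7 191.4
425 [179, 142, 139, 172, 219, 233, 231, 202, 157, 139, 140, 142, 130, 112, 104, 104, 104, 106, 119, 131, 136, 138, 138, 139, 140, 141]
432 [224, 207, 193, 196, 211, 228, 234, 232, 209, 165, 140, 138, 151, 159, 136, 109, 101, 114, 159, 210, 238, 245, 248, 250, 248, 249]
465 [129, 128, 129, 129, 128, 129, 130, 129, 132, 163, 218, 236, 239, 232, 196, 153, 135, 115, 97, 99, 105, 106, 107, 107, 108, 107]
475 [129, 127, 128, 128, 129, 129, 129, 129, 129, 147, 196, 230, 238, 239, 238, 224, 181, 143, 126, 103, 85, 80, 82, 83, 84, 83]
```

The depth fit says the plate is level to 0.05° and within about 1 mm of prediction. It needs to go +1 mm in x and +1 mm in y, then down.

{"api": "move_arm", "payload": {"series": [{"jaw": 8,"offset": [-1.1,1,20],"delta_rot": [0,0,0]},{"jaw": 8,"offset": [-1.1,1,50],"delta_rot": [0,0,0]},{"jaw": 8,"offset": [-1.1,1,75],"delta_rot": [0,0,0]},{"jaw": 8,"offset": [-1.1,1,92],"delta_rot": [0,0,0]},{"jaw": 8,"offset": [-1.1,1,102],"delta_rot": [0,0,0]},{"jaw": 8,"offset": [-1.1,1,105],"delta_rot": [0,0,0]},{"jaw": 8,"offset": [-1.1,1,105],"delta_rot": [0,0,0]}]}}

```text
t: 7.55
ee_pos: [0.5819, 0.2717, 0.136]
tcp_rot: [-0.117, 3.138, 0.0]
contact_force: [-0.2, -0.1, -2.9]
gripper_width: 0.0125
gripper_force: 69.3
```

Run:
```python
from h import *
s=arm.read_state();print(s['t'],s['ee_pos'],s['contact_force'],s['ft_torque'])
p,d=snap('side');show(p,(390,140,490,265),4.7,'pics/c5.png')
```

```text
7.55 [0.58192804 0.27170634 0.13600313] [-0.20721559 -0.06615355 -2.94840749] [-0.01927929 -0.06980614  0.03588329]
```

View pics/c5.png

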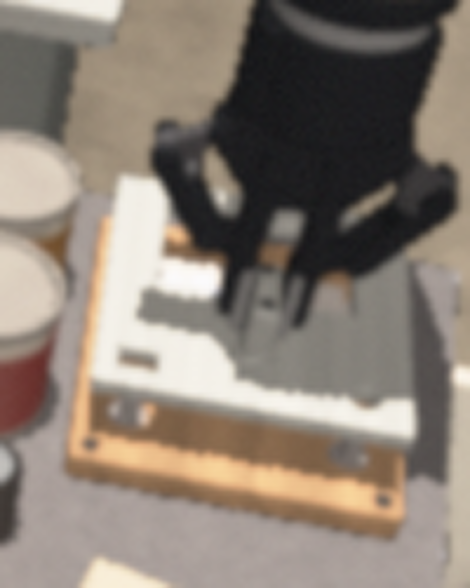

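The slot at (138,355) and the hole at (370,400) sit above the pins at (128,410) and (352,455), with the expected perspective shift. I'll lower it slowly.

{"api": "move_arm", "payload": {"series": [{"jaw": 8,"offset": [0,-0.5,4],"delta_rot": [0,0,0]},{"jaw": 8,"offset": [0,-0.5,8],"delta_rot": [0,0,0]},{"jaw": 8,"offset": [0,-0.5,11],"delta_rot": [0,0,0]},{"jaw": 8,"offset": [0,-0.5,14],"delta_rot": [0,0,0]},{"jaw": 8,"offset": [0,-0.5,16],"delta_rot": [0,0,0]},{"jaw": 8,"offset": [0,-0.5,16],"delta_rot": [0,0,0]}], "newtons": 45}}

```text
t: 8.35
ee_pos: [0.5818, 0.2715, 0.1193]
tcp_rot: [-0.118, 3.139, 0.001]
contact_force: [1.9, 3.6, -3.0]
gripper_width: 0.0127
gripper_force: 69.2
```

{"api": "move_arm", "payload": {"series": [{"jaw": 8,"offset": [-0.4,0.7,2],"delta_rot": [0,0,0]},{"jaw": 8,"offset": [-0.4,0.7,4],"delta_rot": [0,0,0]},{"jaw": 8,"offset": [-0.4,0.7,6],"delta_rot": [0,0,0]},{"jaw": 8,"offset": [-0.4,0.7,6],"delta_rot": [0,0,0]}]}}

```text
t: 8.85
ee_pos: [0.5818, 0.2718, 0.113]
tcp_rot: [0.117, -3.139, 0.0]
contact_force: [-0.6, 0.0, -2.1]
gripper_width: 0.0129
gripper_force: 69.3
```

{"api": "move_arm", "payload": {"series": [{"jaw": 8,"offset": [0,0,2],"delta_rot": [0,0,0]},{"jaw": 8,"offset": [0,0,4],"delta_rot": [0,0,0]},{"jaw": 8,"offset": [0,0,5.5],"delta_rot": [0,0,0]},{"jaw": 8,"offset": [0,0,6.5],"delta_rot": [0,0,0]},{"jaw": 8,"offset": [0,0,6.5],"delta_rot": [0,0,0]}]}}

```text
t: 9.48
ee_pos: [0.582, 0.2719, 0.1068]
tcp_rot: [-0.117, 3.139, 0.0]
contact_force: [0.2, 0.5, -4.0]
gripper_width: 0.0127
gripper_force: 69.5
```

{"api": "move_arm", "payload": {"series": [{"jaw": 8,"offset": [0,0,1],"delta_rot": [0,0,0]},{"jaw": 8,"offset": [0,0,2],"delta_rot": [0,0,0]},{"jaw": 8,"offset": [0,0,2],"delta_rot": [0,0,0]}]}}

```text
t: 9.85
ee_pos: [0.5821, 0.2719, 0.1067]
tcp_rot: [-0.118, 3.138, 0.0]
contact_force: [-5.8, -1.9, 10.7]
gripper_width: 0.0125
gripper_force: 71.4
```

{"api": "move_arm", "payload": {"series": [{"jaw": 8,"offset": [0,0,-1],"delta_rot": [0,0,0]},{"jaw": 30,"offset": [0,0,-1],"delta_rot": [0,0,0]},{"jaw": 36,"offset": [0,0,-1],"delta_rot": [0,0,0]},{"jaw": 36,"offset": [0,0,-1],"delta_rot": [0,0,0]},{"jaw": 36,"offset": [0,0,-1],"delta_rot": [0,0,0]},{"jaw": 36,"offset": [0,0,-15],"delta_rot": [0,0,0]},{"jaw": 36,"offset": [0,0,-45],"delta_rot": [0,0,0]},{"jaw": 36,"offset": [0,0,-90],"delta_rot": [0,0,0]},{"jaw": 45,"offset": [0,0,-115],"delta_rot": [0,0,0]},{"jaw": 45,"offset": [0,0,-120],"delta_rot": [0,0,0]}]}}

```text
t: 11.1
ee_pos: [0.583, 0.2722, 0.2279]
tcp_rot: [-0.117, 3.135, 0.001]
contact_force: [-0.4, 0.3, -0.4]
gripper_width: 0.045
gripper_force: 0.0
```

Run:
```python
from h import *
s=arm.read_state();print(s['t'],s['ee_pos'],s['gripper_width'],s['contact_force'])
p,d=snap("side");cv2.imwrite("pics/side3.png",p[:,:,::-1]);c=eyes.camera_params("side")
v,u=np.mgrid[170:260,395:490];u=u.ravel();v=v.ravel();D=d[v,u];ok=D>0
X=((np.c_[u,v,np.ones(len(u))]@np.linalg.inv(c["camera_matrix"]).T)*D[:,None]-c["t"])@c["R"]
h=cv2.cvtColor(p,cv2.COLOR_RGB2HSV).astype(int)[v,u]
a=np.radians(4.27);L=(X[:,:2]-[.5585,.2695])@np.array([[np.cos(a),-np.sin(a)],[np.sin(a),np.cos(a)]])
k=ok&(abs(X[:,2]-.101)<.015)&(h[:,1]<45)&(abs(L[:,1])<.066)&(abs(L[:,0])<.07)&~((abs(L[:,1])<.05)&(L[:,0]<.005))&~((abs(L[:,1])<.014)&(L[:,0]>0))
for _ in range(3):
    f=np.linalg.lstsq(np.c_[L[k],np.ones(k.sum())],X[k,2],rcond=None)[0]
    r=X[:,2]-np.c_[L,np.ones(len(L))]@f;k&=abs(r)<.004
print(k.sum(),"slope deg",np.degrees(f[:2]),"z",f[2])
to((599.9,-42.7,220),86.9);to((599.9,-42.7,114),86.9)
show(p,(340,140,500,265),4.7,'pics/c6.png')
```

```text
11.1 [0.58304454 0.27215359 0.22789487] 0.045045272666641996 [-0.35248513  0.29166179 -0.35354415]
1242 slope deg [-0.02198792  0.03661099] z 0.10173763713067008
offset [6.3, -315.2, 6.6] rot [0.15, 0.09, 97.38] dist 315.0
offset [6.6, -315.2, 112.6] rot [0.15, 0.09, 97.38] dist 335.0
```

View pics/c6.png

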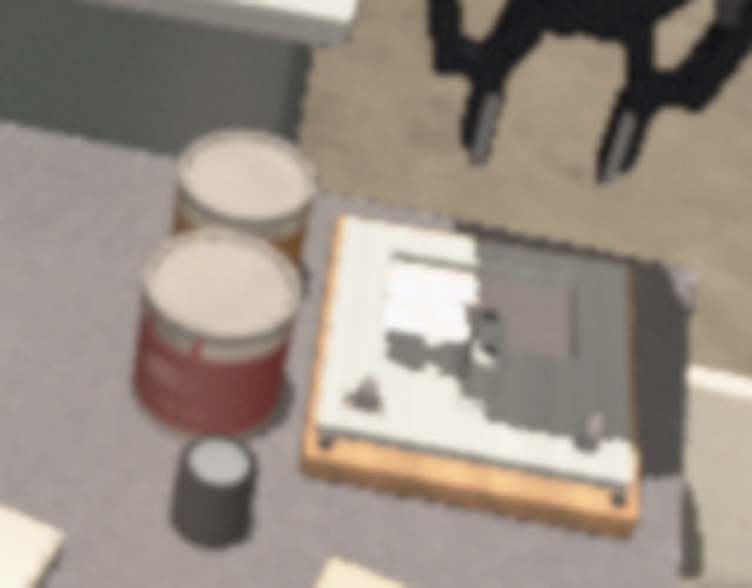

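The plate is seated flush and level (fitted z 0.1017, nominal 0.101), with both pins through at (365,395) and (590,430). On to the stamp.

{"api": "move_arm", "payload": {"series": [{"jaw": 45,"offset": [0,-20,0],"delta_rot": [0,0,5]},{"jaw": 45,"offset": [0,-50,0],"delta_rot": [0,0,14]},{"jaw": 45,"offset": [1,-85,0],"delta_rot": [0,0,24]},{"jaw": 45,"offset": [2,-120,0],"delta_rot": [0,0,34]},{"jaw": 45,"offset": [3,-155,2],"delta_rot": [0,0,44]},{"jaw": 45,"offset": [4,-190,4],"delta_rot": [0,0,54]},{"jaw": 45,"offset": [5,-225,5],"delta_rot": [0,0,64]},{"jaw": 45,"offset": [6,-255,6],"delta_rot": [0,0,74]},{"jaw": 45,"offset": [6,-280,6],"delta_rot": [0,0,84]},{"jaw": 45,"offset": [6,-300,6],"delta_rot": [0,0,92]},{"jaw": 45,"offset": [6,-311,6],"delta_rot": [0,0,96]},{"jaw": 45,"offset": [6.3,-315.2,6.6],"delta_rot": [0.1,0.1,97.4]},{"jaw": 45,"offset": [6.3,-315.2,6.6],"delta_rot": [0.1,0.1,97.4]},{"jaw": 45,"offset": [6.3,-315.2,6.6],"delta_rot": [0.1,0.1,97.4]}]}}

```text
t: 12.9
ee_pos: [0.5991, -0.0424, 0.2179]
tcp_rot: [-2.278, -2.161, 0.003]
contact_force: [-0.1, 1.5, -0.3]
gripper_width: 0.0451
gripper_force: 0.0
```

Run:
```python
from h import *
s=arm.read_state();print(s['t'],s['ee_pos'],s['q'],s['gripper_width'])
to((599.9,-42.7,150),86.9,s);to((599.9,-42.7,113),86.9,s)
# stamp from bar top: depth points of both original views at bar-top height
for n in("top","side"):
    z=np.load(f"pics/{n}0.npz");p,d=z["p"],z["d"];c=eyes.camera_params(n)
    v,u=np.mgrid[0:400,0:640];X=((np.dstack([u,v,np.ones_like(u)])@np.linalg.inv(c["camera_matrix"]).T)*d[...,None]-c["t"])@c["R"]
    k=(d>0)&(abs(X[...,2]-.144)<.006)&(abs(X[...,0]-.6)<.05)&(abs(X[...,1]+.043)<.06)
    P=(X[k][:,:2]*1000).astype(np.float32);print(n,k.sum(),P.mean(0),cv2.minAreaRect(P))
```

```text
12.9 [ 0.59908348 -0.0423617   0.21791103] [-2.87864986e-01  1.06783905e-01  7.58098247e-02  1.54233681e+00
 -4.46398922e-04  1.33579348e+00] 0.0450530775118314
offset [-0.3, 1.0, 67.9] rot [-0.15, -0.01, 0.07] dist 68.0
offset [-0.3, 1.1, 104.9] rot [-0.15, -0.01, 0.07] dist 105.0
top 230 [598.71655  -42.041256] ((598.944580078125, -41.36531448364258), (67.67720794677734, 23.201921463012695), 86.7911605834961)
side 216 [600.9695   -40.635284] ((598.4078369140625, -41.756019592285156), (68.64888763427734, 25.63457489013672), 88.06045532226562)
```

{"api": "move_arm", "payload": {"series": [{"jaw": 45,"offset": [0,0,40],"delta_rot": [0,0,0]},{"jaw": 45,"offset": [0,0,80],"delta_rot": [0,0,0]},{"jaw": 45,"offset": [0,0,98],"delta_rot": [0,0,0]},{"jaw": 45,"offset": [0,0,105],"delta_rot": [-0.1,0,0]},{"jaw": 45,"offset": [0,0,105],"delta_rot": [-0.1,0,0]},{"jaw": 32,"offset": [0,0,105],"delta_rot": [-0.1,0,0]},{"jaw": 24,"offset": [0,0,105],"delta_rot": [-0.1,0,0]},{"jaw": 17,"offset": [0,0,105],"delta_rot": [-0.1,0,0]},{"jaw": 17,"offset": [0,0,105],"delta_rot": [-0.1,0,0]},{"jaw": 17,"offset": [0,0,105],"delta_rot": [-0.1,0,0]}], "newtons": 50}}

```text
t: 14.15
ee_pos: [0.5997, -0.0431, 0.1145]
tcp_rot: [2.28, 2.159, 0.001]
contact_force: [-1.0, 0.1, 5.8]
gripper_width: 0.0234
gripper_force: 50.0
```

Run:
```python
from h import *
s=arm.read_state();print(s['t'],s['ee_pos'],s['tcp_rot'],s['gripper_width'],s['gripper_force'],s['contact_force'])
```

```text
14.15 [ 0.5997219  -0.04311053  0.11447556] [2.27995967e+00 2.15919890e+00 1.12384915e-03] 0.023391441447067528 49.97856259346008 [-1.00218571  0.14843019  5.84611581]
```

{"api": "move_arm", "payload": {"series": [{"jaw": 17,"offset": [0,0,-4],"delta_rot": [0,0,0]},{"jaw": 17,"offset": [0,0,-15],"delta_rot": [0,0,0]},{"jaw": 17,"offset": [0,0,-40],"delta_rot": [0,0,0]},{"jaw": 17,"offset": [0,0,-75],"delta_rot": [0,0,0]},{"jaw": 17,"offset": [0,0,-105],"delta_rot": [0,0,0]},{"jaw": 17,"offset": [0,0,-118],"delta_rot": [0,0,0]},{"jaw": 17,"offset": [0,0,-120],"delta_rot": [0,0,0]},{"jaw": 17,"offset": [0,0,-120],"delta_rot": [0,0,0]}]}}

```text
t: 15.15
ee_pos: [0.5986, -0.0428, 0.2319]
tcp_rot: [-2.28, -2.159, 0.002]
contact_force: [0.8, -0.2, -2.1]
gripper_width: 0.0233
gripper_force: 49.2
```

Run:
```python
from h import *
s=arm.read_state();print(s['t'],s['ee_pos'],s['tcp_rot'],s['gripper_width'],s['gripper_force'],s['contact_force'],s['ft_torque'])
p,d=snap("side");cv2.imwrite("pics/side4.png",p[:,:,::-1]);show(p,(240,80,400,200),4.8,'pics/c7.png')
to((530.6,267.4,235),94.27,s)
```

```text
15.15 [ 0.59863761 -0.04277671  0.23194294] [-2.27978165e+00 -2.15900536e+00  1.83424844e-03] 0.02331094675151327 49.15757238864899 [ 0.84438373 -0.20013067 -2.05234517] [ 0.00331437 -0.00022274  0.02569587]
offset [306.0, -84.8, -2.8] rot [-0.12, -0.03, -7.39] dist 318.0
```

View pics/c7.png

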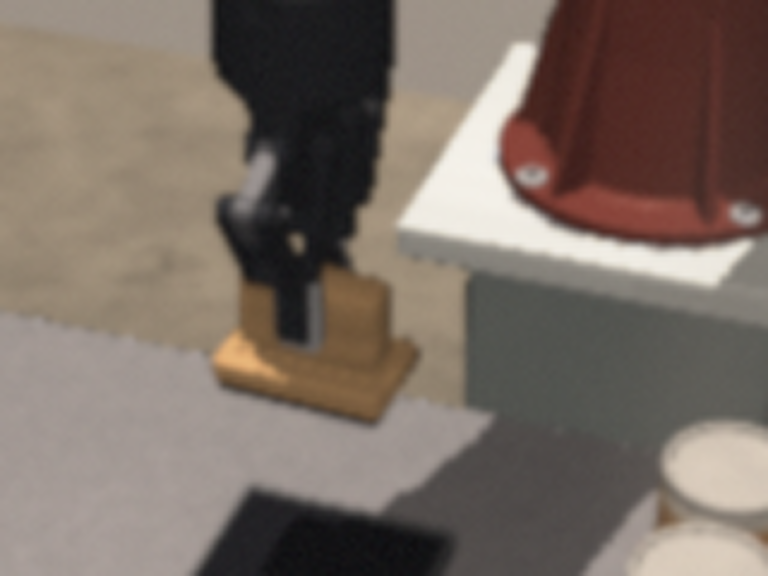

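The stamp hangs level in the jaws, with its mount from (215,365) to (415,355) in the crop. I'll carry it over the tins now.

{"api": "move_arm", "payload": {"series": [{"jaw": 17,"offset": [8,-2,-3],"delta_rot": [0,0,0]},{"jaw": 17,"offset": [28,-8,-3],"delta_rot": [0,0,-0.5]},{"jaw": 17,"offset": [60,-17,-3],"delta_rot": [0,0,-1.5]},{"jaw": 17,"offset": [100,-28,-3],"delta_rot": [0,0,-2.5]},{"jaw": 17,"offset": [140,-39,-3],"delta_rot": [0,0,-3.5]},{"jaw": 17,"offset": [180,-50,-3],"delta_rot": [0,0,-4.5]},{"jaw": 17,"offset": [220,-61,-3],"delta_rot": [0,0,-5.5]},{"jaw": 17,"offset": [255,-71,-3],"delta_rot": [0,0,-6.5]},{"jaw": 17,"offset": [282,-78,-3],"delta_rot": [0,0,-7]},{"jaw": 17,"offset": [298,-83,-3],"delta_rot": [-0.1,0,-7.4]},{"jaw": 17,"offset": [306,-84.8,-3],"delta_rot": [-0.1,0,-7.4]},{"jaw": 17,"offset": [306,-84.8,-3],"delta_rot": [-0.1,0,-7.4]},{"jaw": 17,"offset": [306,-84.8,-3],"delta_rot": [-0.1,0,-7.4]}]}}

```text
t: 16.82
ee_pos: [0.5313, 0.2666, 0.2362]
tcp_rot: [2.137, 2.301, 0.001]
contact_force: [0.4, -0.6, -0.7]
gripper_width: 0.0234
gripper_force: 49.1
```

```bash
cat > chk.py <<'E'
from h import *
s=arm.read_state();print(s['t'],s['ee_pos'],s['gripper_width'],s['contact_force'])
to((530.6,267.4,235),94.27,s)
out={}
for n in("side","top"):
    p,d=snap(n);cv2.imwrite(f"pics/{n}_{s['t']:.2f}.png",p[:,:,::-1]);c=eyes.camera_params(n)
    v,u=np.mgrid[0:400,0:640];X=((np.dstack([u,v,np.ones_like(u)])@np.linalg.inv(c["camera_matrix"]).T)*d[...,None]-c["t"])@c["R"]
    h=cv2.cvtColor(p,cv2.COLOR_RGB2HSV).astype(int)
    near=(d>0)&(np.hypot(X[...,0]-s["ee_pos"][0],X[...,1]-s["ee_pos"][1])<.065)
    w=near&(h[...,1]>70)&(abs(X[...,2]-(s["ee_pos"][2]-.0115))<.004)   # mount top face
    if w.sum()>10:
        P=(X[w]*1000);f=np.linalg.lstsq(np.c_[P[:,:2]-P[:,:2].mean(0),np.ones(len(P))],P[:,2],rcond=None)[0]
        print(n,"mount top",w.sum(),"z",f[2].round(1),"slopes",np.degrees(f[:2]).round(2),cv2.minAreaRect(P[:,:2].astype(np.float32)))
E
python3 chk.py
```

```text
16.825 [0.53126394 0.2665528  0.23618221] 0.023407171070476615 [ 0.42126103 -0.60311128 -0.68485821]
offset [0.9, -0.6, 1.2] rot [0.08, 0.02, -0.04] dist 2.0
side mount top 343 z 225.1 slopes [-3.82  0.25] ((531.7157592773438, 266.298583984375), (49.92282485961914, 83.04914093017578), 3.6746175289154053)
top mount top 189 z 224.7 slopes [-0.7   0.16] ((532.9893798828125, 244.1468505859375), (49.45709991455078, 38.672183990478516), 3.6585216522216797)
```

Run:
```python
from h import *
im=cv2.imread("pics/side3.png")[:,:,::-1].copy();h=cv2.cvtColor(im,cv2.COLOR_RGB2HSV).astype(int)
c=corners((558.5,269.4),4.27,101,0,0);print(proj("side",c).round(1).tolist())
edges("side",im,c,(400,170,485,255),(h[...,1]<45)&(h[...,2]>90))
edges("side",im,c,(400,170,485,255),(h[...,1]<60)&(h[...,2]>80))
# current stamp yaw & level: tighter
p,d=snap("side");cc=eyes.camera_params("side")
v,u=np.mgrid[0:400,0:640];X=((np.dstack([u,v,np.ones_like(u)])@np.linalg.inv(cc["camera_matrix"]).T)*d[...,None]-cc["t"])@cc["R"]
g=cv2.cvtColor(p,cv2.COLOR_RGB2HSV).astype(int)
a=np.radians(4.2);L=(X[...,:2]-[.5313,.2666])@np.array([[np.cos(a),-np.sin(a)],[np.sin(a),np.cos(a)]])
k=(d>0)&(abs(X[...,2]-.225)<.006)&(g[...,1]>70)&(L[...,0]>.0145)&(L[...,0]<.0235)&(abs(L[...,1])<.037)
A=np.c_[L[k],np.ones(k.sum())];f=np.linalg.lstsq(A,X[k][:,2],rcond=None)[0];print(k.sum(),np.degrees(f[:2]),f[2],np.median(X[k][:,2]))
show(p,(390,90,490,260),3.4,"pics/c8.png")
k2=(d>0)&(abs(X[...,2]-.225)<.03)&(g[...,1]>70)&(np.hypot(L[...,0],L[...,1])<.07)
yx=np.argwhere(k2);print(yx.min(0),yx.max(0))
```

```text
centre [558.5 269.4]
[[474.0, 242.9], [406.7, 230.0], [413.0, 186.5], [472.6, 196.6]]
side edge 0 n 58 off -0.47 slope -0.08 normal [ 0.19 -0.98] mm/px 2.97
side edge 1 n 68 off -1.3 slope 0.01 normal [0.99 0.14] mm/px 2.12
side edge 2 n 36 off -2.49 slope 1.91 normal [-0.17  0.99] mm/px 3.84
side edge 3 n 38 off 0.57 slope -0.26 normal [-1.    0.03] mm/px 2.41
side edge 0 n 57 off -0.84 slope 0.04 normal [ 0.19 -0.98] mm/px 2.97
side edge 1 n 68 off -1.36 slope -0.2 normal [0.99 0.14] mm/px 2.12
side edge 3 n 72 off -0.97 slope -0.15 normal [-1.    0.03] mm/px 2.41
146 [-26.33784509   0.29333442] 0.23339954643636868 0.22476056028872776
[149 432] [176 474]
```

View pics/c8.png

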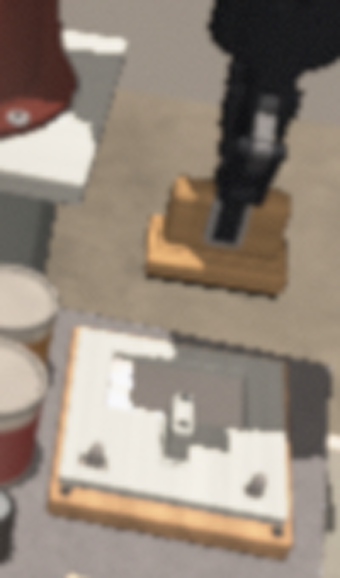

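The stamp hangs level above the window. In the crop its mount is near (215,265) and the window near (185,385). It measures within about 1 mm of centre, so I'll lower it 95 mm with a -0.6 mm x correction.

{"api": "move_arm", "payload": {"series": [{"jaw": 17,"offset": [0,-0.6,12],"delta_rot": [0,0,0]},{"jaw": 17,"offset": [0,-0.6,35],"delta_rot": [0,0,0]},{"jaw": 17,"offset": [0,-0.6,58],"delta_rot": [0,0,0]},{"jaw": 17,"offset": [0,-0.6,76],"delta_rot": [0,0,0]},{"jaw": 17,"offset": [0,-0.6,87],"delta_rot": [0,0,0]},{"jaw": 17,"offset": [0,-0.6,93],"delta_rot": [0,0,0]},{"jaw": 17,"offset": [0,-0.6,95],"delta_rot": [0,0,0]},{"jaw": 17,"offset": [0,-0.6,95],"delta_rot": [0,0,0]},{"jaw": 17,"offset": [0,-0.6,95],"delta_rot": [0,0,0]},{"jaw": 17,"offset": [0,-0.6,95],"delta_rot": [0,0,0]}]}}

```text
t: 18.23
ee_pos: [0.5308, 0.2673, 0.1416]
tcp_rot: [2.136, 2.302, 0.002]
contact_force: [0.3, 0.7, -0.9]
gripper_width: 0.0231
gripper_force: 49.1
```

```bash
sed -i 's/267.4,235/266.7,140.6/' chk.py; python3 chk.py
python3 - <<'E'
from h import *
s=arm.read_state();print(s['tcp_rot'],abs(s['joint_vel']).max())
p,d=snap("side");q,e=snap("top")
a=cv2.resize(p[150:260,390:490],None,fx=4,fy=4,interpolation=2);b=cv2.resize(q[170:270,170:260],None,fx=4.4,fy=4.4,interpolation=2)
cv2.imwrite("pics/c9.png",np.hstack([a,b])[:,:,::-1])
E
```

```text
18.225 [0.53075501 0.26725669 0.1416196 ] 0.023083010632144747 [ 0.29429847  0.66133157 -0.9281194 ]
offset [-0.5, -0.2, 1.0] rot [0.11, 0.0, 0.01] dist 1.0
side mount top 292 z 130.6 slopes [-2.76 -0.08] ((539.3207397460938, 265.7515869140625), (83.59001922607422, 61.40576171875), 89.82415008544922)
top mount top 155 z 130.0 slopes [ 0.19 -0.03] ((532.390380859375, 244.79774475097656), (49.100624084472656, 39.74202346801758), 3.434831142425537)
[2.13608303e+00 2.30201484e+00 1.85824491e-03] 0.0031864294533671695
```

View pics/c9.png

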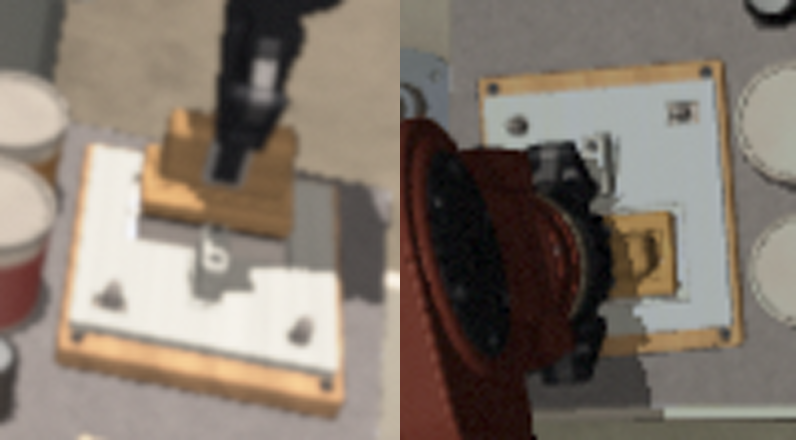

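The stamp sits centred over the window in both views. I'll check the margins numerically from pixel profiles in the top view.

Run:
```python
from h import *
q,e=snap("top");h=cv2.cvtColor(q,cv2.COLOR_RGB2HSV).astype(int)
a=np.radians(4.27);R=np.array([[np.cos(a),-np.sin(a)],[np.sin(a),np.cos(a)]])
def P(x,y,z):return proj("top",[*(R@[x,y]+[530.6,267.0])/1000,z/1000])[0].round(1)
for y in(-25,-33,-39):
  print("pred mount",P(25,y,130),P(-25,y,130),"window",P(29,y,101),P(-29,y,101),"plate -x edge",P(-47,y,101))
for u in(226,229,231): print(u,"rows 214-246 S",h[214:250,u,1].tolist(),"V",h[214:250,u,2].tolist())
print("pred -y edges mount",P(0,-42,130),"window",P(0,-45,101),"plate",P(0,-70,101))
for v in(224,230): print(v,"cols 216-242 S",h[v,216:244,1].tolist(),"V",h[v,216:244,2].tolist())
```

```text
pred mount [224.4 217.9] [225.8 237.1] window [226.4 216.4] [228.  238.1] plate -x edge [228.5 244.9]
pred mount [227.4 217.7] [228.8 236.9] window [229.4 216.1] [231.  237.9] plate -x edge [231.5 244.6]
pred mount [229.8 217.5] [231.1 236.7] window [231.7 216. ] [233.3 237.7] plate -x edge [233.7 244.5]
226 rows 214-246 S [10, 9, 9, 14, 92, 131, 127, 133, 135, 135, 146, 146, 143, 138, 140, 141, 143, 147, 134, 129, 128, 125, 122, 26, 12, 6, 13, 12, 12, 10, 8, 28, 116, 122, 115, 114] V [176, 173, 167, 161, 149, 165, 163, 155, 108, 98, 61, 68, 66, 74, 80, 83, 82, 71, 95, 146, 164, 165, 152, 126, 172, 166, 177, 177, 176, 174, 162, 147, 143, 115, 155, 148]
229 rows 214-246 S [9, 9, 8, 15, 129, 126, 128, 130, 130, 130, 128, 128, 133, 132, 115, 97, 133, 127, 124, 132, 132, 127, 121, 25, 10, 10, 9, 10, 9, 10, 6, 57, 111, 113, 111, 106] V [175, 171, 161, 167, 158, 164, 165, 163, 137, 137, 140, 138, 140, 137, 133, 152, 159, 163, 163, 158, 164, 166, 143, 110, 154, 175, 174, 175, 175, 175, 166, 144, 165, 165, 163, 145]
231 rows 214-246 S [9, 8, 6, 11, 59, 144, 140, 136, 139, 133, 134, 130, 129,
[... 210 characters left out ...]
55, 139, 113, 141, 175, 176, 176, 176, 175, 166, 146, 170, 170, 166, 147]
pred -y edges mount [231.6 227. ] window [234.7 226.6] plate [244.1 225.9]
224 cols 216-242 S [91, 124, 129, 134, 153, 138, 133, 136, 130, 140, 146, 132, 131, 128, 124, 134, 56, 9, 8, 10, 10, 9, 9, 10, 10, 12, 10, 9] V [14, 39, 73, 78, 75, 113, 132, 135, 129, 89, 61, 58, 140, 140, 165, 118, 96, 165, 168, 175, 177, 175, 175, 176, 175, 177, 175, 175]
230 cols 216-242 S [64, 137, 135, 138, 139, 133, 135, 133, 132, 133, 143, 149, 135, 133, 124, 133, 118, 12, 16, 6, 10, 10, 9, 10, 9, 9, 10, 10] V [12, 13, 49, 83, 92, 92, 91, 149, 149, 136, 82, 58, 98, 159, 168, 152, 93, 166, 180, 169, 174, 177, 176, 175, 175, 176, 177, 175]
```

Margins match the model within about 0.7 mm. I'll go down 0.8 mm, let it settle and hand in.

{"api": "move_arm", "payload": {"series": [{"jaw": 17,"offset": [0,-0.3,0.4],"delta_rot": [0,0,0]},{"jaw": 17,"offset": [0,-0.3,0.8],"delta_rot": [0,0,0]},{"jaw": 17,"offset": [0,-0.3,0.8],"delta_rot": [0,0,0]},{"jaw": 17,"offset": [0,-0.3,0.8],"delta_rot": [0,0,0]},{"jaw": 17,"offset": [0,-0.3,0.8],"delta_rot": [0,0,0]},{"jaw": 17,"offset": [0,-0.3,0.8],"delta_rot": [0,0,0]},{"jaw": 17,"offset": [0,-0.3,0.8],"delta_rot": [0,0,0]},{"jaw": 17,"offset": [0,-0.3,0.8],"delta_rot": [0,0,0]}]}}

```text
t: 19.48
ee_pos: [0.5302, 0.2672, 0.1404]
tcp_rot: [2.136, 2.302, 0.001]
contact_force: [-0.4, 0.1, -1.4]
gripper_width: 0.023
gripper_force: 49.1
```

```bash
python3 -c "
from h import *
s=arm.read_state();print(s['t'],s['ee_pos'],abs(s['joint_vel']).max(),s['contact_force'],s['gripper_width'])
ok=abs(s['ee_pos'][2]-.141)<.002 and abs(s['joint_vel']).max()<.02
print(ok, arm.job_done() if ok else '')"
```

```text
19.475 [0.53024299 0.26721077 0.14042932] 0.0016128854356967579 [-0.37953681  0.11910728 -1.35803412] 0.02298803481616634
the job is handed in; nothing more can be done
True None
```

I handed the job in at 19.5 s: the frame plate is flush on the register base with both pins through it and released, and the stamp is held still and level about 10 mm above the plate, centred over the window to within about 1 mm.

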